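# Make up two test kits

### The job

Make up the two test kits: the tray with the red-lidded cup gets the green-capped dropper bottle and the blue-lidded strip tub, and the tray with the yellow-lidded cup gets the red-capped dropper bottle and the white-lidded strip tub. First stand both bottles in the free end compartments of their trays (the end away from the cup), and only then set each tub into the middle gap between cup and bottle. Everything ends upright on its compartment's floor, and the cups and the blue-capped bottle are left undisturbed.

Things in the scene. Friction and masses are not known exactly. Their poses are not given: they have to be found in the camera images.
- tray_a: white tray fixed on the worktop, 66 x 174 mm, rim 14 mm high, holds the red-lidded cup. Origin: centre of its underside; y along it, x across, z up; yaw varies, either way round. Three compartments 58 mm wide in x, floor 4 mm up, 12 mm high ribs between: cup at y=+0.058 m; middle (for the tub) centred at y=+0.001, 58 mm long; end (for the bottle) centred at y=-0.057, 52 mm long.
- tray_b: white tray fixed on the worktop, 66 x 174 mm, rim 14 mm high, holds the yellow-lidded cup. Origin: centre of its underside; y along it, x across, z up; yaw varies, either way round. Three compartments 58 mm wide in x, floor 4 mm up, 12 mm high ribs between: cup at y=+0.058 m; middle (for the tub) centred at y=+0.001, 58 mm long; end (for the bottle) centred at y=-0.057, 52 mm long.
- cup_red: screw-top sample cup with red lid, standing loose in the cup compartment of tray_a; 63 mm tall, body 44 mm across, lid 51 mm across in the top 11 mm. Origin at the centre of its underside, z up. It must stay where it is.
- cup_yellow: screw-top sample cup with yellow lid, standing loose in the cup compartment of tray_b; 63 mm tall, body 44 mm across, lid 51 mm across in the top 11 mm. Origin at the centre of its underside, z up. It must stay where it is.
- bottle_green_mid (a point): white dropper bottle with green nozzle cap, upright on the worktop at the start, 76 mm tall; round body 33 mm across up to 60 mm high, cap 18 mm across above, about 60 g. This point is at its centre, half-way up (38 mm above its underside); its z is up.
- bottle_red_mid (a point): white dropper bottle with red nozzle cap, upright on the worktop at the start, 72 mm tall; round body 31 mm across up to 57 mm high, cap 18 mm across above, about 60 g. This point is at its centre, half-way up (36 mm above its underside); its z is up.
- tub_blue_mid (a point): blue-lidded white tub of test strips, upright on the worktop at the start, 107 mm tall; round body about 42 mm across, push lid 48 x 44 mm in its top 19 mm (the 48 mm is along its x), 60 g give or take. The closed centrifuge beside the work is 145 mm high, so carry it above that. This point is at its centre, half-way up (53.5 mm above its underside); its z is up.
- tub_white_mid (a point): white-lidded white tub of test strips, upright on the worktop at the start, 107 mm tall; round body about 42 mm across, push lid 48 x 44 mm in its top 19 mm (the 48 mm is along its x), 60 g give or take. The closed centrifuge beside the work is 145 mm high, so carry it above that. This point is at its centre, half-way up (53.5 mm above its underside); its z is up.
- bottle_blue_mid (a point): bystander: white dropper bottle with blue nozzle cap, upright on the worktop at the start, 70 mm tall; round body 31 mm across up to 55 mm high, cap 18 mm across above, about 60 g. This point is at its centre, half-way up (35 mm above its underside); its z is up. Not part of the kits.
Things that resemble listed ones, but are neither listed nor needed, are in the scene too. Leave any purple look-alike of the part that bears tub_blue_mid alone.

How it is judged:
On the way, in this order (a step that is already met when the one before it is completed fails the run):
1. both dropper bottles stand upright in the end compartments of their own trays, while both tubs are still away from the trays (x of bottle_green_mid in the frame of tray_a between -0.015 and 0.015 m and y of bottle_green_mid in the frame of tray_a between -0.072 and -0.042 m and z of bottle_green_mid in the frame of tray_a between 0.036 and 0.048 m and angle between each of bottle_green_mid, bottle_red_mid's own z axis and vertical below 0.12 rad and x of bottle_red_mid in the frame of tray_b between -0.015 and 0.015 m and y of bottle_red_mid in the frame of tray_b between -0.072 and -0.042 m and z of bottle_red_mid in the frame of tray_b between 0.034 and 0.046 m and horizontal distance between each of tub_blue_mid, tub_white_mid and tray_a above 0.07 m and horizontal distance between each of tub_blue_mid, tub_white_mid and tray_b above 0.07 m), for 0.2 s.
2. both tubs stand upright in the middle gaps of their own trays (x of tub_blue_mid in the frame of tray_a between -0.015 and 0.015 m and y of tub_blue_mid in the frame of tray_a between -0.014 and 0.016 m and z of tub_blue_mid in the frame of tray_a between 0.0515 and 0.0635 m and angle between each of tub_blue_mid, tub_white_mid's own z axis and vertical below 0.12 rad and x of tub_white_mid in the frame of tray_b between -0.015 and 0.015 m and y of tub_white_mid in the frame of tray_b between -0.014 and 0.016 m and z of tub_white_mid in the frame of tray_b between 0.0515 and 0.0635 m), for 0.2 s.
At the end, for the whole second after the job is handed in: Each bottle and tub is upright (0.12 rad), released and at rest on the floor of its own compartment in its own tray, within 15 mm of the compartment's centre; cups upright within 12 mm of theirs; blue-capped bottle within 20 mm of where they started (all of step 2 and x of bottle_green_mid in the frame of tray_a between -0.015 and 0.015 m and y of bottle_green_mid in the frame of tray_a between -0.072 and -0.042 m and z of bottle_green_mid in the frame of tray_a between 0.036 and 0.048 m and angle between each of bottle_green_mid, bottle_red_mid, cup_red, cup_yellow's own z axis and vertical below 0.12 rad and x of bottle_red_mid in the frame of tray_b between -0.015 and 0.015 m and y of bottle_red_mid in the frame of tray_b between -0.072 and -0.042 m and z of bottle_red_mid in the frame of tray_b between 0.034 and 0.046 m and x of cup_red in the frame of tray_a between -0.012 and 0.012 m and y of cup_red in the frame of tray_a between 0.046 and 0.07 m and x of cup_yellow in the frame of tray_b between -0.012 and 0.012 m and y of cup_yellow in the frame of tray_b between 0.046 and 0.07 m and distance of bottle_blue_mid from where it was at the start of the episode below 0.02 m and linear speed of each of bottle_green, bottle_red, tub_blue, tub_white, cup_red, cup_yellow below 0.02 m/s); the robot touches nothing.
It fails at once if a cup is knocked over or moved more than 15 mm (distance of any of cup_red, cup_yellow from where it was at the start of the episode above 0.015 m or angle between any of cup_red, cup_yellow's own z axis and vertical above 0.35 rad).
It fails at once if the blue-capped bottle is disturbed (moved more than 20 mm) (distance of bottle_blue_mid from where it was at the start of the episode above 0.02 m).
It also fails if it takes over 128 s, if anything falls off the work surface, if the arm or the gripper's body presses on something with over 40 N, if the wrist force passes 120 N, or if a joint passes its speed limit or range.

### The arm

A 6-joint arm with a two-finger parallel gripper is mounted at the origin on a cart in front of the work surface, level with it; the furniture and walls round the work are solid. World frame = base frame: x ahead of the robot, y to its left, z up, the work surface at z = 0. Lengths are in m, angles in rad, forces in N, time in s.
With the tool pointing down it reaches from about 0.3 to 0.875 m from the base axis. Payload 6.4 kg.
Tool frame: the origin (TCP) lies at the centre of the arm's flange, where the gripper is bolted on; the fingertips stand 173 mm ahead of it and the grasp point (between the pads) lies 155 mm ahead of it; z points along the fingers, y is the line along which they close (so a half turn about z gives the same grasp; the last joint's range is limited). The gripper opens to 85 mm and grips with 20 to 120 N. Pads are 22 mm wide; open, the fingers measure 114 mm over their backs; the gripper's body (76 mm by 85 mm) begins 54 mm behind the grasp point. The pads swing forward as they close: fully open they stand 13 mm farther back than shut.
Start: joints at [-1.506, 0.181, 1.607, -0, 1.354, -0.206], TCP at [0.154, -0.554, 0.405] pointing down, gripper open.
Joint ranges: [-2.99, 2.99], [-0.89, 2.07], [0.3, 2.58], [-1.14, 4.28], [0, 2.63], [-3.12, 3.12]. Speed limits (rad/s): [2.57, 2.57, 3.01, 3.14, 3.14, 3.14].

### API

Orientations are given as a rotation vector (axis times angle).
In Python, from station import arm gives the robot as it stands. The module is installed in compiled form; this text tells all that it offers.
- The arm moves only by the tool servo_tool, never from a script. Its argument "motion" is one flat list of numbers, 5 for each row, row after row: the shift along the tool's x, y, z normalised to -1 to 1, where 1 is 0.2 m, then the turn about the tool's z normalised to -1 to 1, where 1 is 0.5 rad, then the gripper's target within -1 to 1 (fully open at 1, half-way at 0, shut at -1). In form: [x, y, z, yaw, hand, x, y, z, yaw, hand, ...]. A call has 1 to 5 rows; each row is the pose to reach, as a shift and turn from the pose commanded when the call began, along the tool's axes at that moment; what a row does not reach only later rows make up. A row lasts 1/8 s, in which the tool goes at most 62.5 mm and 10.7 degrees, less where a joint would pass 70% of its speed; a pose out of reach is approached as far as the arm can. A call with a number of a shift or a turn outside -1 to 1 is refused whole. A call with a gripper value outside its range is refused whole. The fingers move at their own pace and stop on an object; "newtons" is the grip in N (left out, the last holds). Time passes only in rows, so rows that repeat a pose let the fingers close. It gives the time, the measured TCP pose, the force, the opening and the grip force at its end, in the units of the state.
- arm.get_state(): the state, without advancing time (a new reading comes with each control period).
- arm.read_camera(name): name is "scene" or "top"; returns the picture (420x560x3 uint8, red, green, blue); there is no depth.
- arm.get_calibration(name): a dict with "camera_matrix" (3x3 intrinsics, pixels), "distortion" ([k1, k2, p1, p2, k3] as OpenCV has them; the pictures are not rectified), "extrinsics" (4x4, takes a point from world to camera coordinates). Camera axes: x right, y up, looking along -z (the intrinsics and any distortion apply to the point x, -y, -z); pixel columns grow to the right and rows downward; lengths in m; the calibration is good to about 2 mm. A picture is of the moment at which its call begins. get_calibration takes no time and is no camera call.
- arm.close_job(): hands the job in; it is judged then, once.
Trained networks look in the newest picture that a camera, given by its name, has taken for a name from the list of things; names that differ only in an ending like _2 or _b are one class to them, and where a whole thing is asked for, a point or a joint stands for the part that bears it (a point fixed in the world has none). Each returns a list of dicts, best first, with "p" (0 to 1); they miss things now and then, are a little off and sometimes report something else, mostly with a low value. They report only what shows in the picture. A call takes as long as a camera call. They do not tell look-alikes from the thing itself.
- arm.outline_of(camera, thing): "pixels" (420x560 bool, what is visible of it) and "rect" ([left, top, width, height] in pixels, round what is visible of it).
- arm.landmark_of(camera, thing): "location" ([row, column] in pixels: a listed point, or the origin of a listed thing).
The state is a dict: "clock": time; "joint_pos": joint angles; "dq": joint speeds; "joint_torque": joint torques, N m; "eef_pos": TCP position; "tool_rot": TCP orientation; "force": force on the tool from outside, world axes, zero at the start; "wrist_torque": the same for the moment, N m; "width": finger opening in m; "grasp_force": force on a finger pad.
Only numpy, scipy, OpenCV 4.12 (cv2) and the standard library are available. Lean on these libraries where they do the work, as an engineer would, in place of code of your own. Each camera call takes 0.05 s, during which the arm holds its last target. There are 200 camera calls.

## Working session

There is one attempt and no reset: what is moved stays moved. The work goes in short steps, Python scripts to look and compute and a tool call to move; the robot and the scene stay as the last step left them, time stands still between calls to the robot, and variables do not carry over. Pictures are saved under pics/ and viewed, at most 14 in all, crops included, and the job is handed in when it is done.

Besides the shell and the picture viewer there is one more tool, called after "Call:" as name(argument=value, ...) on one line, values as JSON. servo_tool: Moves the arm, as the interface text tells. Its arguments: {"type":"object","properties":{"motion":{"type":"array","items":{"type":"number","minimum":-1,"maximum":1}},"newtons":{"type":"number"}},"required":["motion"]}

```bash
mkdir -p pics
cat > h.py <<'E'
import numpy as np, cv2
from station import arm
from scipy.spatial.transform import Rotation as R
def pic(c,n):
    im=arm.read_camera(c); cv2.imwrite(f'pics/{n}.png',im[:,:,::-1]); return im
def ray(c,rc):
    k=arm.get_calibration(c); E=np.array(k['extrinsics'])
    u=cv2.undistortPoints(np.array([[[rc[1],rc[0]]]],float),np.array(k['camera_matrix'],float),np.array(k['distortion'],float))[0,0]
    d=E[:3,:3].T@np.array([u[0],-u[1],-1.]); o=-E[:3,:3].T@E[:3,3]; return o,d
def atz(c,rc,z):
    o,d=ray(c,rc); return o+d*(z-o[2])/d[2]
def proj(c,P):
    k=arm.get_calibration(c); E=np.array(k['extrinsics']); p=(E[:3,:3]@np.atleast_2d(P).T).T+E[:3,3]
    p=p*[1,-1,-1]
    return cv2.projectPoints(p,np.zeros(3),np.zeros(3),np.array(k['camera_matrix'],float),np.array(k['distortion'],float))[0][:,0]
E
python3 - <<'E'
from h import *
for c in('top','scene'):
    im=pic(c,c+'0'); k=arm.get_calibration(c);o,d=ray(c,(210,280));print(c,o,d)
    for t,z in dict(tray_a=0,cup_red=0.004,cup_yellow=.004,bottle_green_mid=.038,tub_blue_mid=.0535,).items():
        for r in arm.landmark_of(c,t): print(c,t,round(r['p'],2),np.round(r['location']),np.round(atz(c,r['location'],z),3))
s=arm.get_state();print(s['eef_pos'],s['tool_rot'],R.from_rotvec(s['tool_rot']).as_matrix().round(2))
E
```

```text
top [ 0.40675304 -0.06861612  0.92779044] [ 0.1705532   0.02086428 -0.98533521]
top tray_a 0.68 [256. 383.] [ 0.457 -0.28   0.   ]
top tray_a 0.59 [269. 193.] [0.436 0.15  0.   ]
top cup_red 0.69 [261. 356.] [ 0.447 -0.216  0.004]
top cup_yellow 0.9 [268. 219.] [0.438 0.089 0.004]
top bottle_green_mid 0.66 [220. 199.] [0.542 0.129 0.038]
top tub_blue_mid 0.91 [127. 223.] [0.751 0.075 0.053]
top tub_blue_mid 0.4 [258. 384.] [ 0.451 -0.269  0.053]
scene [0.19814677 0.580682   0.91603686] [ 0.35560541 -0.56671342 -0.7433366 ]
scene tray_a 0.64 [335. 295.] [0.438 0.152 0.   ]
scene tray_a 0.54 [265. 212.] [0.681 0.098 0.   ]
scene cup_red 0.6 [214. 370.] [ 0.442 -0.212  0.004]
scene cup_yellow 0.97 [308. 315.] [0.432 0.081 0.004]
scene bottle_green_mid 0.71 [294. 257.] [0.541 0.13  0.038]
scene bottle_green_mid 0.23 [221. 342.] [ 0.48  -0.132  0.038]
scene tub_blue_mid 0.85 [229. 187.] [0.758 0.076 0.053]
scene tub_blue_mid 0.58 [258. 348.] [ 0.418 -0.033  0.054]
scene tub_blue_mid 0.37 [210. 368.] [ 0.439 -0.177  0.053]
[ 0.15383348 -0.55405023  0.40470044] [ 3.11280307e+00  4.24060783e-01 -4.52264871e-05] [[ 0.96  0.27 -0.  ]
 [ 0.27 -0.96 -0.  ]
 [-0.    0.   -1.  ]]
```

View pics/top0.png

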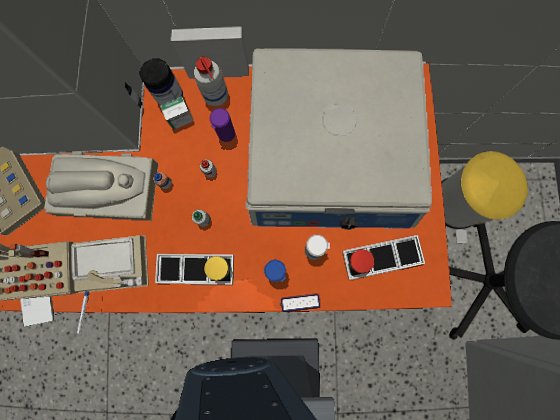

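View pics/scene0.png

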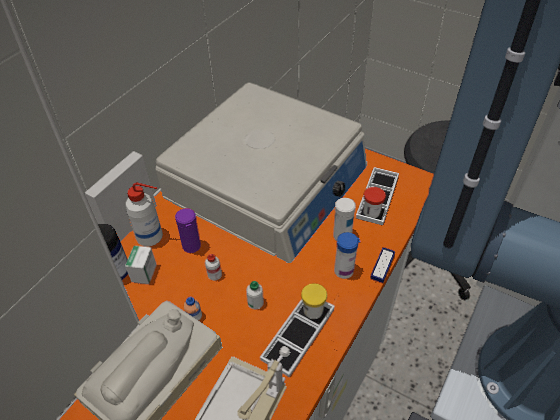

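The top picture shows tray_b (yellow cup) at about (195,269) and tray_a (red cup) at about (384,257). The green, red and blue bottle caps are at (200,217), (207,168) and (162,180).

There are three tub candidates: blue lid (275,270), white lid (317,245) and purple lid (223,125). Blue and white fit the description; purple is the look-alike and stays put. I'll measure next and confirm in one enlarged crop.

```bash
cat > m.py <<'E'
from h import *
from scipy.optimize import minimize
IM={c:cv2.imread(f'pics/{c}0.png') for c in('top','scene')}
def hull_mask(c,P):
    m=np.zeros((420*4,560*4),np.uint8); q=(proj(c,P)*4+2).round().astype(np.int32)
    cv2.fillConvexPoly(m,cv2.convexHull(q),1); return m
def cyl(x,y,z0,z1,d):
    a=np.arange(0,2*np.pi,.2); return np.array([[x+d/2*np.cos(t),y+d/2*np.sin(t),z] for t in a for z in(z0,z1)])
def cmask(c,guess,col,r=22):
    im=IM[c]; hsv=cv2.cvtColor(im,cv2.COLOR_BGR2HSV).astype(int); h,s,v=hsv[...,0],hsv[...,1],hsv[...,2]
    m={'r':((h<6)|(h>172))&(s>150)&(v>40),'g':(h>45)&(h<90)&(s>80),'b':(h>100)&(h<130)&(s>110),'y':(h>20)&(h<35)&(s>120)}[col]
    w=np.zeros_like(m); g=proj(c,guess)[0].astype(int); w[max(0,g[1]-r):g[1]+r,max(0,g[0]-r):g[0]+r]=1
    n,l,st,ce=cv2.connectedComponentsWithStats((m&w).astype(np.uint8)); i=1+np.argmax(st[1:,4]); return (l==i),ce[i],st[i]
def fit(guess,col,z0,z1,d,r=22):
    out=[]
    for c in('top','scene'):
        m,ce,st=cmask(c,guess,col,r)
        def cost(p):
            M=cv2.moments(hull_mask(c,cyl(p[0],p[1],z0,z1,d)),True); return np.hypot((M['m10']/M['m00']-2)/4-ce[0],(M['m01']/M['m00']-2)/4-ce[1])
        s=minimize(cost,guess[:2],method='Nelder-Mead',options=dict(initial_simplex=[np.add(guess[:2],v) for v in((0,0),(.01,0),(0,.01))]))
        out.append(s.x); print(c,col,st,s.x.round(4),round(s.fun,2), 'area model',int(hull_mask(c,cyl(*s.x,z0,z1,d)).sum()/16))
    return out
E
python3 - <<'E'
from m import *
for n,g,col,z0,z1,d in [('green',(.541,.13,.07),'g',.06,.076,.018),('red',(.66,.11,.065),'r',.057,.072,.018),('bluebot',(.63,.2,.06),'b',.055,.07,.018),('tubblue',(.418,-.033,.1),'b',.088,.107,.046),('cupred',(.44,-.214,.06),'r',.056,.067,.051),('cupyel',(.435,.086,.06),'y',.056,.067,.051)]:
    print(n); fit(g,col,z0,z1,d)
# trays
for t in ('tray_a',):
  for r in arm.outline_of('top',t): 
    m=r['pixels'].astype(np.uint8); print(round(r['p'],2),r['rect'],m.sum())
    pts=np.argwhere(m); w=np.array([atz('top',p,.014)[:2] for p in pts]).astype(np.float32)
    print(cv2.minAreaRect(w))
for c in('top','scene'):
  for r in arm.outline_of(c,'tub_white_mid'): print(c,round(r['p'],2),r['rect'])
im=IM['top'][195:300,145:435]; cv2.imwrite('pics/crop1.png',cv2.resize(im,None,fx=2.75,fy=2.75,interpolation=cv2.INTER_CUBIC))
E
```

```text
green
top g [193 212   9   8  49] [0.5482 0.1271] 0.02 area model 75
scene g [250 281   9   9  59] [0.5453 0.1309] 0.02 area model 100
red
top r [201 160   8   8  44] [0.663  0.1139] 0.01 area model 73
scene r [207 254   8   8  47] [0.6603 0.1171] 0.0 area model 90
bluebot
top b [154 173   7   8  44] [0.6371 0.2198] 0.02 area model 75
scene b [186 298   9   7  51] [0.6341 0.2221] 0.01 area model 101
tubblue
top b [265 260  20  21 354] [ 0.4278 -0.0388] 0.02 area model 433
scene b [337 232  23  21 362] [ 0.4261 -0.0371] 0.01 area model 453
cupred
top r [350 249  25  25 457] [ 0.4449 -0.2198] 0.0 area model 492
scene r [364 187  22  18 305] [ 0.4426 -0.2201] 0.0 area model 358
cupyel
top y [204 256  24  25 465] [0.4357 0.0866] 0.0 area model 491
scene y [302 284  25  23 478] [0.4345 0.0864] 0.0 area model 541
0.97 [344.8, 233.6, 79.5, 49.7] 1883
((0.45517539978027344, -0.27626460790634155), (0.07036745548248291, 0.17727325856685638), 10.539172172546387)
0.88 [154.6, 251.9, 81.2, 31.3] 1887Traceback (most recent call last):
  File "<stdin>", line 8, in <module>
  File "h.py", line 11, in atz
    o,d=ray(c,rc); return o+d*(z-o[2])/d[2]
        ~~~^^^^^^
  File "h.py", line 7, in ray
    k=arm.get_calibration(c); E=np.array(k['extrinsics'])
ValueError: time passes only in moves, steps and waits
```

```bash
python3 - <<'E'
import pickle
from station import arm
pickle.dump({c:arm.get_calibration(c) for c in('top','scene')},open('cal.pkl','wb'))
E
sed -i "s/arm.get_calibration(c)/CAL[c]/; 2a import pickle; CAL=pickle.load(open('cal.pkl','rb'))" h.py
cat > w.py <<'E'
from m import *
def fitpts(masks,P,g):
    def cost(p,full=False):
        t=0
        c,s=np.cos(p[2]*.1),np.sin(p[2]*.1)
        for cam,mk in masks.items():
            Q=P.copy(); Q[:,0]=p[0]+c*P[:,0]-s*P[:,1]; Q[:,1]=p[1]+s*P[:,0]+c*P[:,1]
            h=hull_mask(cam,Q)[2::4,2::4]; t+=1-(h&mk).sum()/(h|mk).sum()
        return t
    s=minimize(cost,g,method='Nelder-Mead',options=dict(initial_simplex=[np.add(g,v) for v in((0,0,0),(.01,0,0),(0,.01,0),(0,0,.8))]))
    return s.x*[1,1,.1],s.fun
E
python3 - <<'E'
from w import *
im=IM['top'][195:300,145:435]; cv2.imwrite('pics/crop1.png',cv2.resize(im,None,fx=2.75,fy=2.75,interpolation=cv2.INTER_CUBIC))
box=np.array([[a*.033,b*.087,z] for a in(1,-1) for b in(1,-1) for z in(0,.014)])
for r in arm.outline_of('top','tray_a')[:2]:
    m=r['pixels'].astype(np.uint8); h=np.zeros_like(m); cv2.fillConvexPoly(h,cv2.convexHull(np.argwhere(m)[:,::-1].astype(np.int32)),1)
    left=r['rect'][0]<280
    print(r['rect'],fitpts({'top':h},box,np.array([.437,.15,0] if left else [.455,-.277,1.])))
for c in('top','scene'):
  for r in arm.outline_of(c,'tub_white_mid'):
    m=r['pixels'].astype(np.uint8); x=r['rect'][0]; print(c,round(r['p'],2),r['rect'])
    g=atz(c,np.argwhere(m).mean(0),.06)
    h=np.zeros_like(m); cv2.fillConvexPoly(h,cv2.convexHull(np.argwhere(m)[:,::-1].astype(np.int32)),1)
    P=np.vstack([cyl(0,0,0,.1,.042),cyl(0,0,.088,.107,.046)])
    print(g,fitpts({c:h},P,np.array([g[0],g[1],0])))
# centrifuge front top edge
for rc in((207,248),(210,428),(225,420),(222,347)): print(rc,atz('top',rc,.145),atz('top',rc,.0))
E
```

```text
[344.8, 233.6, 79.5, 49.7] (array([ 0.45486793, -0.27734088,  0.19770486]), np.float64(0.06331618519984172))
[154.6, 251.9, 81.2, 31.3] (array([ 0.43699376,  0.14573164, -0.04493179]), np.float64(0.05030425963488849))
top 0.8 [304.0, 236.0, 26.3, 22.5]
[ 0.47675389 -0.12475009  0.06      ] (array([ 0.47472652, -0.12181276,  0.11352837]), np.float64(0.08771929824561409))
scene 0.81 [331.7, 198.1, 23.2, 39.1]
[ 0.47685028 -0.12677335  0.06      ] (array([ 0.47413103, -0.12131232,  0.08084016]), np.float64(0.12107623318385652))
(207, 248) [0.54946655 0.01003925 0.145     ] [0.57590205 0.02460896 0.        ]
(210, 428) [ 0.535941   -0.34053543  0.145     ] [ 0.5598711  -0.39090434  0.        ]
(225, 420) [ 0.50689627 -0.3223195   0.145     ] [ 0.52544628 -0.36931419  0.        ]
(222, 347) [ 0.516037   -0.18063321  0.145     ] [ 0.53628019 -0.20138267  0.        ]
```

View pics/crop1.png

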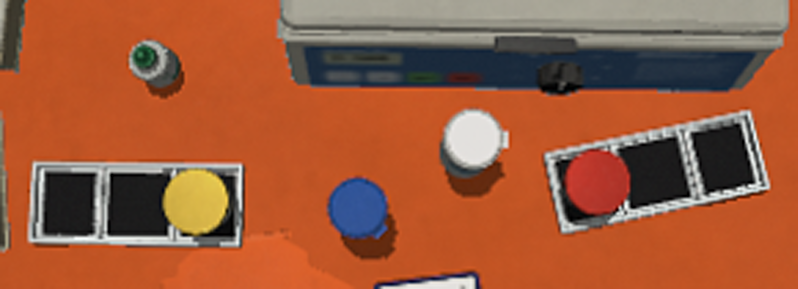

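The crop confirms the blue tub at (358,207), the white tub at (473,139), and the cups, with each cup's tray free at its other end. The fits agree with the cup positions to within 2 mm. I'll move to the green bottle, turning the tool so that it closes along world x.

Call:
servo_tool(motion=[0.8,-0.65,0,-1,1,0.8,-0.65,0,-1,1,0.8,-0.65,0,-1,1,0.8,-0.65,0,-1,1,0.8,-0.65,0,-1,1], newtons=40)

```text
clock: 1.42
eef_pos: [0.2738, -0.3855, 0.4051]
tool_rot: [2.909, 1.182, -0.001]
force: [-0.7, 0.2, 0.3]
width: 0.0855
grasp_force: 0.0
```

Call:
servo_tool(motion=[0.95,-0.19,0,-1,1,0.95,-0.19,0,-1,1,0.95,-0.19,0,-1,1,0.95,-0.19,0,-1,1,0.95,-0.19,0,-1,1])

```text
clock: 2.05
eef_pos: [0.3831, -0.2274, 0.4048]
tool_rot: [2.529, 1.863, -0.001]
force: [-0.1, 0.2, 0.2]
width: 0.0855
grasp_force: 0.0
```

Call:
servo_tool(motion=[0.92,0.29,0,-0.6,1,0.92,0.29,0,-0.6,1,0.92,0.29,0,-0.6,1,0.92,0.29,0,-0.6,1,0.92,0.29,0,-0.6,1])

```text
clock: 2.68
eef_pos: [0.4929, -0.0694, 0.4044]
tool_rot: [-2.223, -2.219, 0.002]
force: [0.2, -0.1, -0.5]
width: 0.0857
grasp_force: 0.0
```

```bash
cat > g.py <<'E'
import sys
from h import *
s=arm.get_state(); M=R.from_rotvec(s['tool_rot']).as_matrix(); p=np.array(s['eef_pos'])
print('t',s['clock'],'p',p.round(4),'psi',round(float(np.arctan2(M[1,0],M[0,0])),4),'w',s['width'],'q',np.round(s['joint_pos'],2))
a=list(map(float,sys.argv[1:]))
for i in range(0,len(a),3): print('shift/0.2 to',a[i:i+3],(M.T@(np.array(a[i:i+3])-p)/.2).round(3))
E
python3 g.py .547 .129 .38
```

```text
t 2.675 p [ 0.4929 -0.0694  0.4044] psi 1.5689 w 0.08570155956362883 q [-0.38  0.01  1.8  -0.    1.34 -0.38]
shift/0.2 to [0.547, 0.129, 0.38] [0.993 0.269 0.121]
```

Call:
servo_tool(motion=[0.99,0.27,0.12,0,1,0.99,0.27,0.12,0,1,0.99,0.27,0.12,0,1,0.99,0.27,0.12,0,1,0.99,0.27,0.12,0,1])

```text
clock: 3.3
eef_pos: [0.5471, 0.129, 0.3803]
tool_rot: [-2.222, -2.22, 0.002]
force: [0.5, 0.2, 0.2]
width: 0.0854
grasp_force: 0.0
```

Call:
servo_tool(motion=[0,0,0.25,0,1,0,0,0.5,0,1,0,0,0.75,0,1,0,0,0.92,0,1,0,0,0.92,0,1])

```text
clock: 3.92
eef_pos: [0.5455, 0.1276, 0.1943]
tool_rot: [-2.222, -2.215, 0.008]
force: [0.3, 0.3, -0.7]
width: 0.0856
grasp_force: 0.0
```

```bash
python3 - <<'E'
from h import *
im=pic('scene','s1'); t=arm.read_camera('top'); 
a=cv2.resize(im[220:350,180:340],None,fx=2.4,fy=2.4); b=cv2.resize(t[150:280,130:290],None,fx=2.4,fy=2.4)
cv2.imwrite('pics/s1c.png',np.hstack([a,b])[:,:,::-1])
E
python3 g.py .547 .129 .197
```

```text
t 4.025 p [0.5476 0.1285 0.1979] psi 1.5685 w 0.08506099145317089 q [ 0.02  0.43  1.77 -0.    0.95  0.02]
shift/0.2 to [0.547, 0.129, 0.197] [ 0.003 -0.003  0.005]
```

View pics/s1c.png

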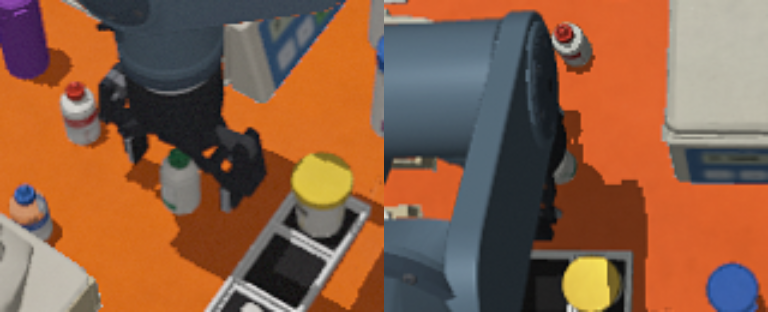

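The green bottle at (180,180) in the crop stands between the open fingers. Close and lift.

Call:
servo_tool(motion=[0,0,0,0,-1,0,0,0,0,-1,0,0,0,0,-1,0,0,0,0,-1,0,0,0,0,-1])

```text
clock: 4.65
eef_pos: [0.5473, 0.1305, 0.1978]
tool_rot: [2.22, 2.221, 0.002]
force: [-1.2, -0.3, 6.2]
width: 0.0312
grasp_force: 39.3
```

Call:
servo_tool(motion=[0,0,0,0,-1,0,0,-0.1,0,-1,0,0,-0.3,0,-1,0,0,-0.5,0,-1,0,0,-0.5,0,-1])

```text
clock: 5.28
eef_pos: [0.5482, 0.1306, 0.3006]
tool_rot: [2.217, 2.218, 0.008]
force: [0.3, 0.7, -1.2]
width: 0.0313
grasp_force: 39.9
```

```bash
python3 g.py .466 -.333 .36
```

```text
t 5.275 p [0.5482 0.1306 0.3006] psi 1.5713 w 0.03126482057899534 q [ 0.02  0.27  1.73 -0.    1.14  0.02]
shift/0.2 to [0.466, -0.333, 0.36] [-2.318 -0.41  -0.301]
```

Call:
servo_tool(motion=[-0.1,-0.05,-0.3,0,-1,-0.3,-0.1,-0.3,0,-1,-0.5,-0.3,-0.3,0,-1,-0.7,-0.41,-0.3,0,-1,-0.8,-0.41,-0.3,0,-1])

```text
clock: 5.9
eef_pos: [0.463, -0.0308, 0.3554]
tool_rot: [-2.221, -2.219, 0.002]
force: [-0.3, 0.9, -0.5]
width: 0.0312
grasp_force: 40.0
```

Call:
servo_tool(motion=[-0.2,0,0,0,-1,-0.4,0,0,0,-1,-0.6,0,0,0,-1,-0.8,0,0,0,-1,-0.8,0,0,0,-1])

```text
clock: 6.52
eef_pos: [0.4644, -0.1917, 0.3555]
tool_rot: [-2.224, -2.217, 0.001]
force: [-0.2, 0.6, -1.4]
width: 0.0311
grasp_force: 40.0
```

Call:
servo_tool(motion=[-0.2,0,0,-0.2,-1,-0.4,0,0,-0.4,-1,-0.6,0,0,-0.4,-1,-0.72,0,0,-0.4,-1,-0.72,0,0,-0.4,-1])

```text
clock: 7.15
eef_pos: [0.4647, -0.3342, 0.3559]
tool_rot: [-1.989, -2.43, -0.001]
force: [0.5, 1.2, -1.1]
width: 0.0311
grasp_force: 40.0
```

Call:
servo_tool(motion=[0,0,0.15,0,-1,0,0,0.3,0,-1,0,0,0.45,0,-1,0,0,0.5,0,-1,0,0,0.5,0,-1])

```text
clock: 7.78
eef_pos: [0.465, -0.3327, 0.2564]
tool_rot: [-1.987, -2.432, -0.001]
force: [0.9, 0.1, -1.6]
width: 0.0314
grasp_force: 40.0
```

```bash
python3 - <<'E'
from h import *
im=pic('scene','s2'); t=arm.read_camera('top'); 
a=cv2.resize(im[120:250,310:470],None,fx=2.4,fy=2.4); b=cv2.resize(t[200:330,300:460],None,fx=2.4,fy=2.4)
cv2.imwrite('pics/s2c.png',np.hstack([a,b])[:,:,::-1])
E
python3 g.py .466 -.333 .203
```

```text
t 7.875 p [ 0.4654 -0.3337  0.2579] psi 1.7713 w 0.03125978808145685 q [-0.83  0.35  1.72  0.    1.07 -1.03]
shift/0.2 to [0.466, -0.333, 0.203] [0.003 0.003 0.275]
```

View pics/s2c.png

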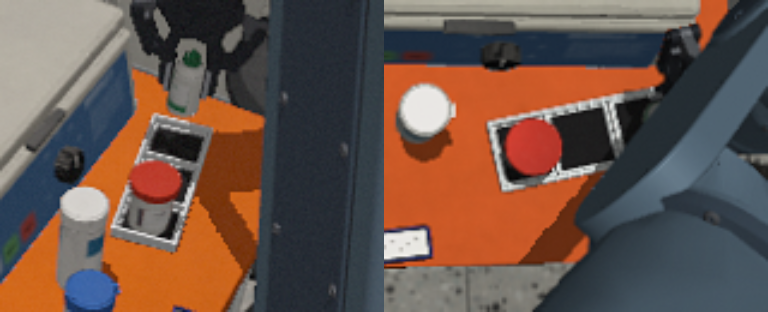

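The bottle hangs upright over the end compartment at (178,140) in the crop. Lower it, release and retreat.

Call:
servo_tool(motion=[0,0,0.1,0,-1,0,0,0.2,0,-1,0,0,0.25,0,-1,0,0,0.28,0,-1,0,0,0.28,0,-1])

```text
clock: 8.5
eef_pos: [0.4653, -0.334, 0.2016]
tool_rot: [1.988, 2.431, 0.0]
force: [-0.5, 2.3, 4.2]
width: 0.031
grasp_force: 39.6
```

Call:
servo_tool(motion=[0,0,0,0,0.2,0,0,0,0,0.2,0,0,0,0,0.2,0,0,0,0,0.2,0,0,0,0,0.2])

```text
clock: 9.12
eef_pos: [0.4648, -0.3337, 0.2006]
tool_rot: [-1.988, -2.432, -0.0]
force: [0.5, -0.7, -0.7]
width: 0.0512
grasp_force: 0.0
```

Call:
servo_tool(motion=[0,0,-0.15,0,0.2,0,0,-0.35,0,0.2,0,0,-0.6,0,0.2,0,0,-0.8,0,0.2,0,0,-0.8,0,0.2])

```text
clock: 9.75
eef_pos: [0.4657, -0.3346, 0.365]
tool_rot: [1.983, 2.426, -0.002]
force: [-0.4, 0.5, -0.0]
width: 0.051
grasp_force: 0.0
```

```bash
python3 g.py .6615 .1155 .36
```

```text
t 9.75 p [ 0.4657 -0.3346  0.365 ] psi 1.7709 w 0.05097104481165944 q [-0.83  0.21  1.65  0.    1.27 -1.03]
shift/0.2 to [0.6615, 0.1155, 0.36] [2.011 1.407 0.017]
```

Call:
servo_tool(motion=[0.7,0.45,0,0.4,1,0.7,0.45,0,0.4,1,0.7,0.45,0,0.4,1,0.7,0.45,0,0.4,1,0.7,0.45,0,0.4,1])

```text
clock: 10.38
eef_pos: [0.525, -0.1787, 0.3599]
tool_rot: [-2.22, -2.221, 0.001]
force: [0.6, -0.6, 0.4]
width: 0.0854
grasp_force: 0.0
```

Call:
servo_tool(motion=[0.74,0.34,0,0,1,0.74,0.34,0,0,1,0.74,0.34,0,0,1,0.74,0.34,0,0,1,0.74,0.34,0,0,1])

```text
clock: 11.0
eef_pos: [0.593, -0.0322, 0.3602]
tool_rot: [-2.223, -2.22, 0.002]
force: [0.6, -0.4, 0.2]
width: 0.0856
grasp_force: 0.0
```

Call:
servo_tool(motion=[0.74,0.34,0,0,1,0.74,0.34,0,0,1,0.74,0.34,0,0,1,0.74,0.34,0,0,1,0.74,0.34,0,0,1])

```text
clock: 11.62
eef_pos: [0.6611, 0.1153, 0.3603]
tool_rot: [-2.223, -2.219, 0.002]
force: [-0.3, -0.2, -0.9]
width: 0.0855
grasp_force: 0.0
```

```bash
python3 g.py .6615 .1155 .195
```

```text
t 11.625 p [0.6611 0.1153 0.3603] psi 1.569 w 0.08551797890672214 q [-0.    0.43  1.38 -0.    1.33 -0.  ]
shift/0.2 to [0.6615, 0.1155, 0.195] [0.001 0.003 0.827]
```

Call:
servo_tool(motion=[0,0,0.25,0,1,0,0,0.5,0,1,0,0,0.7,0,1,0,0,0.83,0,1,0,0,0.83,0,1])

```text
clock: 12.25
eef_pos: [0.6597, 0.1151, 0.1921]
tool_rot: [-2.222, -2.216, 0.007]
force: [-0.6, -0.2, -0.3]
width: 0.0853
grasp_force: 0.0
```

Call:
servo_tool(motion=[0,0,0,0,-1,0,0,0,0,-1,0,0,0,0,-1,0,0,0,0,-1,0,0,0,0,-1])

```text
clock: 12.88
eef_pos: [0.6617, 0.1174, 0.1962]
tool_rot: [2.22, 2.221, 0.002]
force: [-1.3, 0.4, 6.4]
width: 0.0289
grasp_force: 39.3
```

Call:
servo_tool(motion=[0,0,0,0,-1,0,0,-0.1,0,-1,0,0,-0.3,0,-1,0,0,-0.5,0,-1,0,0,-0.5,0,-1])

```text
clock: 13.5
eef_pos: [0.6628, 0.1176, 0.3007]
tool_rot: [2.216, 2.217, 0.01]
force: [1.3, -0.3, -0.7]
width: 0.0293
grasp_force: 39.9
```

```bash
python3 g.py .4396 .2026 .33
```

```text
t 13.5 p [0.6628 0.1176 0.3007] psi 1.5711 w 0.029310134613489604 q [-0.    0.49  1.43  0.    1.22 -0.  ]
shift/0.2 to [0.4396, 0.2026, 0.33] [ 0.425 -1.115 -0.157]
```

Call:
servo_tool(motion=[0.05,-0.2,-0.1,0,-1,0.1,-0.45,-0.16,0,-1,0.2,-0.7,-0.16,0,-1,0.21,-0.9,-0.16,0,-1,0.21,-0.9,-0.16,0,-1])

```text
clock: 14.12
eef_pos: [0.4783, 0.16, 0.3258]
tool_rot: [-2.218, -2.222, 0.003]
force: [0.3, 0.4, 0.0]
width: 0.0291
grasp_force: 39.9
```

Call:
servo_tool(motion=[0.1,-0.1,0,0,-1,0.21,-0.22,0.1,0,-1,0.21,-0.22,0.25,0,-1,0.21,-0.22,0.4,0,-1,0.21,-0.22,0.4,0,-1])

```text
clock: 14.75
eef_pos: [0.4366, 0.2011, 0.2446]
tool_rot: [-2.22, -2.219, 0.007]
force: [-0.0, 0.2, -0.2]
width: 0.0293
grasp_force: 39.9
```

```bash
python3 - <<'E'
from h import *
im=pic('scene','s3'); t=arm.read_camera('top'); 
a=cv2.resize(im[270:400,200:360],None,fx=2.4,fy=2.4); b=cv2.resize(t[200:330,100:260],None,fx=2.4,fy=2.4)
cv2.imwrite('pics/s3c.png',np.hstack([a,b])[:,:,::-1])
E
python3 g.py .4396 .2026 .2
```

```text
t 14.85 p [0.438  0.2013 0.2472] psi 1.5704 w 0.029014764716281952 q [0.18 0.19 1.96 0.   1.   0.18]
shift/0.2 to [0.4396, 0.2026, 0.2] [0.006 0.008 0.236]
```

View pics/s3c.png

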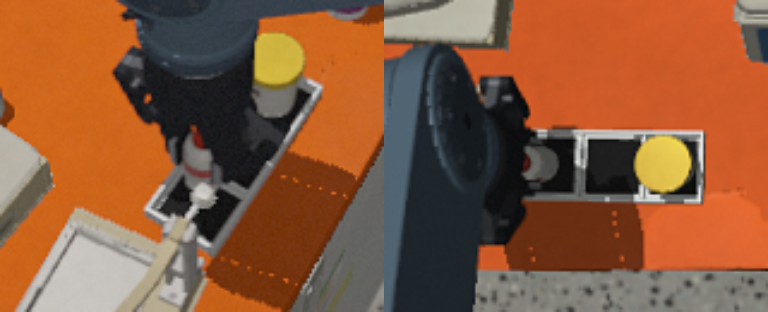

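The red bottle hangs over tray_b's end compartment (crop 195,170), clear of the lever. Lower, release and go up.

Call:
servo_tool(motion=[0,0.01,0.08,0,-1,0,0.01,0.15,0,-1,0,0.01,0.2,0,-1,0,0.01,0.23,0,-1,0,0.01,0.23,0,-1])

```text
clock: 15.48
eef_pos: [0.4393, 0.2014, 0.2004]
tool_rot: [-2.221, -2.221, 0.0]
force: [-0.6, 0.2, -0.6]
width: 0.0291
grasp_force: 39.6
```

Call:
servo_tool(motion=[0,0,0,0,0.2,0,0,0,0,0.2,0,0,0,0,0.2,0,0,0,0,0.2,0,0,0,0,0.2])

```text
clock: 16.1
eef_pos: [0.4392, 0.2014, 0.2007]
tool_rot: [2.221, 2.221, 0.0]
force: [0.0, -0.1, -0.4]
width: 0.0511
grasp_force: 0.0
```

Call:
servo_tool(motion=[0,0,-0.15,0,0.2,0,0,-0.35,0,0.2,0,0,-0.6,0,0.2,0,0,-0.9,0,0.2,0,0,-0.9,0,0.2])

```text
clock: 16.73
eef_pos: [0.4408, 0.2017, 0.3862]
tool_rot: [2.217, 2.217, 0.014]
force: [0.1, -0.1, -0.7]
width: 0.0514
grasp_force: 0.0
```

```bash
python3 g.py .427 -.038 .38
```

```text
t 16.725 p [0.4408 0.2017 0.3862] psi 1.571 w 0.05140766695177727 q [ 0.18 -0.01  1.85  0.    1.29  0.18]
shift/0.2 to [0.427, -0.038, 0.38] [-1.199 -0.069  0.028]
```

Call:
servo_tool(motion=[-0.6,-0.04,0,0,1,-0.6,-0.04,0,0,1,-0.6,-0.04,0,0,1,-0.6,-0.04,0,0,1,-0.6,-0.04,0,0,1])

```text
clock: 17.35
eef_pos: [0.4311, 0.0823, 0.3803]
tool_rot: [-2.219, -2.223, 0.0]
force: [0.6, 0.6, 0.1]
width: 0.0851
grasp_force: 0.0
```

Call:
servo_tool(motion=[-0.6,-0.03,0,0,1,-0.6,-0.03,0,0,1,-0.6,-0.03,0,0,1,-0.6,-0.03,0,0,1,-0.6,-0.03,0,0,1])

```text
clock: 17.98
eef_pos: [0.4253, -0.0371, 0.3805]
tool_rot: [-2.218, -2.224, -0.0]
force: [-0.3, 0.2, -0.1]
width: 0.0856
grasp_force: 0.0
```

```bash
python3 - <<'E'
from h import *
im=pic('scene','s4'); t=pic('top','t4'); 
a=cv2.resize(im[150:400,210:420],(480,571)); b=cv2.resize(t[200:330,140:440],(720,312))
c=np.zeros((571,320,3),np.uint8); b=cv2.resize(t[200:330,140:280],(320,297)); b2=cv2.resize(t[200:320,300:440],(320,274)); cv2.imwrite('pics/s4c.png',np.hstack([a,np.vstack([b,b2])])[:,:,::-1])
E
python3 - <<'E'
import m
from m import *
m.IM={'top':cv2.imread('pics/t4.png'),'scene':cv2.imread('pics/s4.png')}
for g,c,z in(((.466,-.333,.07),'g',.064),((.439,.202,.07),'r',.061)):
    try: fit(g,c,z,z+.016,.018,12)
    except Exception as e: print('x',e)
E
python3 g.py .427 -.038 .222
```

```text
top g [413 247   9   8  50] [ 0.4637 -0.3358] 0.01 area model 81
scene g [384 157   7   8  38] [ 0.4606 -0.3323] 0.01 area model 69
top r [159 264   9   7  48] [0.439  0.1977] 0.0 area model 80
scene r [279 334   8   9  56] [0.4366 0.2013] 0.01 area model 114
t 18.075 p [ 0.4253 -0.0373  0.3806] psi 1.5735 w 0.08546412169378027 q [-0.37 -0.14  1.99  0.    1.3  -0.37]
shift/0.2 to [0.427, -0.038, 0.222] [-0.004  0.009  0.793]
```

View pics/s4c.png

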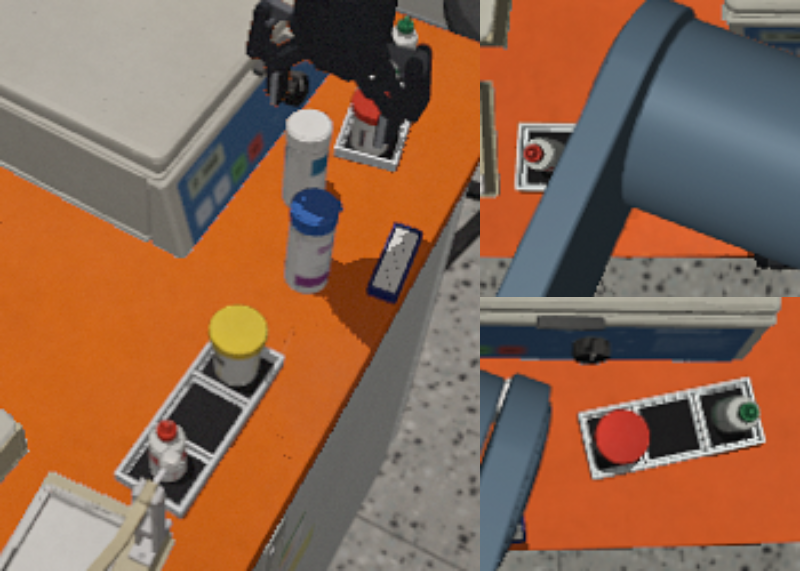

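Both bottles stand in their end compartments: red at (168,450) in the scene crop, green at (745,410) in the top crop, both within about 4 mm. Now the blue tub.

Call:
servo_tool(motion=[0,0.01,0.2,0,1,0,0.01,0.4,0,1,0,0.01,0.6,0,1,0,0.01,0.79,0,1,0,0.01,0.79,0,1])

```text
clock: 18.7
eef_pos: [0.4258, -0.0373, 0.2204]
tool_rot: [-2.215, -2.219, 0.004]
force: [0.5, -0.4, 1.3]
width: 0.0858
grasp_force: 0.0
```

Call:
servo_tool(motion=[0,0,0,0,-1,0,0,0,0,-1,0,0,0,0,-1,0,0,0,0,-1,0,0,0,0,-1])

```text
clock: 19.32
eef_pos: [0.428, -0.0389, 0.2244]
tool_rot: [2.22, 2.219, 0.002]
force: [-2.0, 0.5, 7.1]
width: 0.0408
grasp_force: 37.1
```

Call:
servo_tool(motion=[0,0,0,0,-1,0,0,-0.15,0,-1,0,0,-0.4,0,-1,0,0,-0.7,0,-1,0,0,-0.85,0,-1])

```text
clock: 19.95
eef_pos: [0.4276, -0.0387, 0.3973]
tool_rot: [2.217, 2.217, 0.004]
force: [-0.2, -0.4, -0.7]
width: 0.0411
grasp_force: 38.3
```

```bash
python3 g.py .4547 -.2763 .40
```

```text
t 19.95 p [ 0.4276 -0.0387  0.3973] psi 1.5708 w 0.041103745057736035 q [-0.37 -0.16  1.96  0.    1.33 -0.37]
shift/0.2 to [0.4547, -0.2763, 0.4] [-1.188  0.135 -0.01 ]
```

Call:
servo_tool(motion=[-0.15,0.02,0,0,-1,-0.3,0.04,0,0,-1,-0.45,0.06,0,0,-1,-0.6,0.07,0,0,-1,-0.6,0.07,0,0,-1])

```text
clock: 20.58
eef_pos: [0.4412, -0.1602, 0.3936]
tool_rot: [2.223, 2.217, 0.0]
force: [-0.2, -0.1, -0.6]
width: 0.0413
grasp_force: 38.3
```

Call:
servo_tool(motion=[-0.15,0.02,0,-0.1,-1,-0.3,0.04,0,-0.3,-1,-0.45,0.06,0,-0.4,-1,-0.59,0.065,0,-0.4,-1,-0.59,0.065,0,-0.4,-1])

```text
clock: 21.2
eef_pos: [0.4542, -0.2773, 0.3932]
tool_rot: [1.99, 2.43, 0.0]
force: [-1.0, 1.3, -0.6]
width: 0.0413
grasp_force: 38.3
```

Call:
servo_tool(motion=[0,0,0.1,0,-1,0,0,0.2,0,-1,0,0,0.3,0,-1,0,0,0.4,0,-1,0,0,0.4,0,-1])

```text
clock: 21.82
eef_pos: [0.4538, -0.2748, 0.3115]
tool_rot: [-1.985, -2.43, -0.001]
force: [0.8, -0.8, -0.6]
width: 0.0416
grasp_force: 38.3
```

```bash
python3 - <<'E'
from h import *
im=pic('scene','s5'); t=arm.read_camera('top'); 
a=cv2.resize(im[120:250,310:470],None,fx=2.4,fy=2.4); b=cv2.resize(t[200:330,300:460],None,fx=2.4,fy=2.4)
cv2.imwrite('pics/s5c.png',np.hstack([a,b])[:,:,::-1])
E
python3 g.py .4547 -.2763 .2275
```

```text
t 21.925 p [ 0.4545 -0.2759  0.3135] psi 1.7716 w 0.04116231006072539 q [-0.77  0.19  1.8   0.    1.16 -0.97]
shift/0.2 to [0.4547, -0.2763, 0.2275] [-0.002  0.     0.43 ]
```

View pics/s5c.png

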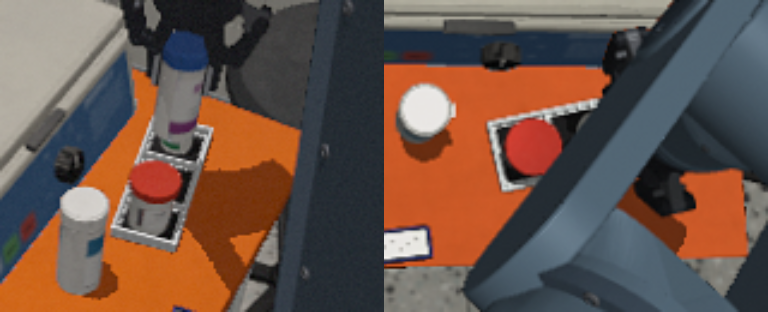

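The blue tub hangs upright over the middle gap, with its base at about (172,150) in the crop and the red cup clear below at (155,185). Lower it.

Call:
servo_tool(motion=[0,0,0.12,0,-1,0,0,0.25,0,-1,0,0,0.35,0,-1,0,0,0.4,0,-1,0,0,0.425,0,-1])

```text
clock: 22.55
eef_pos: [0.4546, -0.2768, 0.2283]
tool_rot: [1.988, 2.432, -0.0]
force: [-5.2, 4.8, 37.5]
width: 0.041
grasp_force: 41.1
```

Call:
servo_tool(motion=[0,0,0,0,-1,0,0,0,0,0.4,0,0,0,0,0.4,0,0,0,0,0.4,0,0,0,0,0.4])

```text
clock: 23.18
eef_pos: [0.4542, -0.2766, 0.2277]
tool_rot: [1.989, 2.432, -0.0]
force: [-0.4, 0.5, -0.1]
width: 0.0597
grasp_force: 0.0
```

```bash
python3 g.py .4547 -.2763 .2275
```

```text
t 23.175 p [ 0.4542 -0.2766  0.2277] psi 1.7708 w 0.05970427727143292 q [-0.77  0.32  1.84 -0.    0.98 -0.97]
shift/0.2 to [0.4547, -0.2763, 0.2275] [0.001 0.003 0.001]
```

Call:
servo_tool(motion=[0,0,0,0,0.6,0,0,-0.1,0,0.6,0,0,-0.3,0,0.6,0,0,-0.55,0,0.6,0,0,-0.8,0,0.6])

```text
clock: 23.8
eef_pos: [0.454, -0.2764, 0.3891]
tool_rot: [-1.988, -2.432, -0.0]
force: [0.0, -1.4, 0.1]
width: 0.0678
grasp_force: 0.0
```

Call:
servo_tool(motion=[0.7,0.1,0,0.4,0.6,0.7,0.1,0,0.4,0.6,0.7,0.1,0,0.4,0.6,0.7,0.1,0,0.4,0.6,0.7,0.1,0,0.4,0.6])

```text
clock: 24.42
eef_pos: [0.4463, -0.1366, 0.3878]
tool_rot: [2.222, 2.22, -0.0]
force: [0.6, 0.8, -0.5]
width: 0.0685
grasp_force: 0.0
```

```bash
python3 - <<'E'
from h import *
im=pic('scene','s6'); t=pic('top','t6'); 
a=cv2.resize(im[120:250,310:470],None,fx=2.4,fy=2.4); b=cv2.resize(t[200:330,300:460],None,fx=2.4,fy=2.4)
cv2.imwrite('pics/s6c.png',np.hstack([a,b])[:,:,::-1])
E
python3 g.py .4743 -.1218 .222
```

```text
t 24.525 p [ 0.4462 -0.1368  0.3876] psi 1.5692 w 0.06858027805867914 q [-0.55 -0.05  1.89 -0.    1.3  -0.55]
shift/0.2 to [0.4743, -0.1218, 0.222] [0.075 0.141 0.828]
```

View pics/s6c.png

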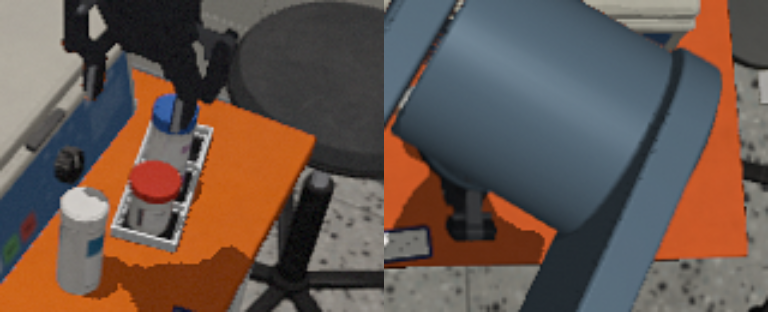

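The blue tub stands upright in tray_a at (175,130) in the crop, with the red cup unmoved. Now the white tub, with the fingers partly open because of the centrifuge.

Call:
servo_tool(motion=[0.075,0.14,0,0,0.5,0.075,0.14,0.15,0,0.5,0.075,0.14,0.3,0,0.5,0.075,0.14,0.4,0,0.5,0.075,0.14,0.4,0,0.5])

```text
clock: 25.15
eef_pos: [0.4734, -0.1211, 0.3059]
tool_rot: [-2.22, -2.217, 0.002]
force: [0.0, 0.6, 0.7]
width: 0.0638
grasp_force: 0.0
```

Call:
servo_tool(motion=[0,0,0.1,0,0.5,0,0,0.2,0,0.5,0,0,0.3,0,0.5,0,0,0.42,0,0.5,0,0,0.42,0,0.5])

```text
clock: 25.78
eef_pos: [0.4737, -0.1209, 0.2231]
tool_rot: [-2.221, -2.219, 0.001]
force: [-0.1, -1.3, -0.3]
width: 0.0643
grasp_force: 0.0
```

Call:
servo_tool(motion=[0,0,0,0,-1,0,0,0,0,-1,0,0,0,0,-1,0,0,0,0,-1,0,0,0,0,-1])

```text
clock: 26.4
eef_pos: [0.4748, -0.1209, 0.2253]
tool_rot: [2.219, 2.22, 0.001]
force: [-0.5, -0.6, 7.2]
width: 0.0413
grasp_force: 40.2
```

Call:
servo_tool(motion=[0,0,0,0,-1,0,0,-0.15,0,-1,0,0,-0.4,0,-1,0,0,-0.7,0,-1,0,0,-0.88,0,-1])

```text
clock: 27.02
eef_pos: [0.4742, -0.1205, 0.4034]
tool_rot: [2.218, 2.219, 0.002]
force: [0.3, -0.1, -1.0]
width: 0.0413
grasp_force: 40.7
```

```bash
python3 g.py .437 .1447 .40
```

```text
t 27.025 p [ 0.4742 -0.1205  0.4034] psi 1.571 w 0.04128388757875256 q [-0.49 -0.01  1.82  0.    1.33 -0.49]
shift/0.2 to [0.437, 0.1447, 0.4] [ 1.326 -0.186  0.014]
```

Call:
servo_tool(motion=[0.15,-0.02,0,0,-1,0.3,-0.04,0,0,-1,0.5,-0.06,0,0,-1,0.66,-0.09,0,0,-1,0.66,-0.09,0,0,-1])

```text
clock: 27.65
eef_pos: [0.4554, 0.0133, 0.4]
tool_rot: [2.218, 2.225, 0.001]
force: [0.8, 0.3, -0.1]
width: 0.0412
grasp_force: 40.7
```

Call:
servo_tool(motion=[0.15,-0.02,0,0.09,-1,0.3,-0.04,0,0.09,-1,0.5,-0.06,0,0.09,-1,0.66,-0.09,0,0.09,-1,0.66,-0.09,0,0.09,-1])

```text
clock: 28.28
eef_pos: [0.4378, 0.1445, 0.3999]
tool_rot: [2.268, 2.174, 0.0]
force: [0.3, -1.1, -0.8]
width: 0.0412
grasp_force: 40.7
```

Call:
servo_tool(motion=[0,0,0.1,0,-1,0,0,0.2,0,-1,0,0,0.3,0,-1,0,0,0.4,0,-1,0,0,0.4,0,-1])

```text
clock: 28.9
eef_pos: [0.4378, 0.1424, 0.3184]
tool_rot: [-2.271, -2.168, 0.004]
force: [-0.6, -0.4, -0.9]
width: 0.0414
grasp_force: 40.7
```

```bash
python3 - <<'E'
from h import *
im=pic('scene','s7'); t=arm.read_camera('top'); 
a=cv2.resize(im[240:390,210:370],None,fx=2.4,fy=2.4); b=cv2.resize(t[200:350,120:280],None,fx=2.4,fy=2.4)
cv2.imwrite('pics/s7c.png',np.hstack([a,b])[:,:,::-1])
E
python3 g.py .437 .1447 .2285
```

```text
t 29.0 p [0.4385 0.1428 0.3203] psi 1.5249 w 0.04122766159521419 q [ 0.06  0.02  1.96 -0.    1.16  0.1 ]
shift/0.2 to [0.437, 0.1447, 0.2285] [ 0.009 -0.008  0.459]
```

View pics/s7c.png

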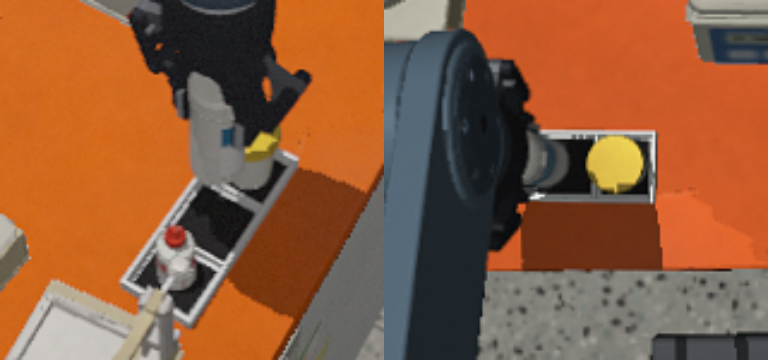

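The white tub hangs over tray_b's middle gap, base at about (215,180) in the crop. The red bottle at (175,260) and the yellow cup are clear of it. Lower it gently.

Call:
servo_tool(motion=[0.01,-0.005,0.12,0,-1,0.01,-0.005,0.25,0,-1,0.01,-0.005,0.36,0,-1,0.01,-0.005,0.42,0,-1,0.01,-0.005,0.45,0,-1])

```text
clock: 29.62
eef_pos: [0.4375, 0.1455, 0.2299]
tool_rot: [2.271, 2.17, 0.001]
force: [-0.3, -1.1, -0.7]
width: 0.0412
grasp_force: 40.7
```

Call:
servo_tool(motion=[0,0,0,0,-1,0,0,0,0,0.6,0,0,0,0,0.6,0,0,0,0,0.6,0,0,0,0,0.6])

```text
clock: 30.25
eef_pos: [0.4372, 0.1456, 0.2299]
tool_rot: [2.271, 2.171, 0.0]
force: [-0.2, 1.1, -0.0]
width: 0.0684
grasp_force: 0.0
```

Call:
servo_tool(motion=[0,0,0,0,0.6,0,0,-0.1,0,0.6,0,0,-0.3,0,0.6,0,0,-0.55,0,0.6,0,0,-0.8,0,0.6])

```text
clock: 30.88
eef_pos: [0.4368, 0.1456, 0.3911]
tool_rot: [-2.271, -2.171, 0.001]
force: [0.5, 0.2, -0.2]
width: 0.0682
grasp_force: 0.0
```

Call:
servo_tool(motion=[-0.9,0.1,0,0,0.6,-0.9,0.1,0,0,0.6,-0.9,0.1,0,0,0.6,-0.9,0.1,0,0,0.6,-0.9,0.1,0,0,0.6])

```text
clock: 31.5
eef_pos: [0.4488, -0.035, 0.3895]
tool_rot: [-2.271, -2.169, -0.0]
force: [0.1, 0.3, 0.5]
width: 0.0681
grasp_force: 0.0
```

```bash
python3 - <<'E'
from h import *
im=pic('scene','s8'); t=pic('top','t8'); 
a=cv2.resize(im[150:400,210:420],(480,571)); b=cv2.resize(t[200:330,140:280],(320,297)); b2=cv2.resize(t[200:320,300:440],(320,274)); cv2.imwrite('pics/s8c.png',np.hstack([a,np.vstack([b,b2])])[:,:,::-1])
E
python3 - <<'E'
import m
from m import *
m.IM={'top':cv2.imread('pics/t8.png'),'scene':cv2.imread('pics/s8.png')}
for g,c,z,d in(((.466,-.333,.07),'g',.064,.018),((.439,.202,.07),'r',.061,.018),((.4547,-.2763,.1),'b',.092,.046),((.44,-.214,.06),'r',.056,.051),((.435,.086,.06),'y',.056,.051)):
    try: fit(g,c,z,z+.016,d,14 if d<.03 else 22)
    except Exception as e: print('x',e)
E
```

```text
top g [413 247   9   8  50] [ 0.4636 -0.3357] 0.01 area model 80
scene g [387 157   4   5  10] [ 0.461  -0.3407] 0.0 area model 69
x attempt to get argmax of an empty sequence
top b [382 244  24  22 409] [ 0.4545 -0.2777] 0.01 area model 460
scene b [374 159  19  17 169] [ 0.4506 -0.2838] 0.02 area model 315
top r [350 249  25  25 457] [ 0.4447 -0.2193] 0.01 area model 507
scene r [367 188  19  17 185] [ 0.4338 -0.214 ] 0.0 area model 399
top y [204 268  22  13 169] [0.4226 0.0902] 0.01 area model 508
scene y [302 284  25  23 406] [0.4323 0.0848] 0.02 area model 578
```

View pics/s8c.png

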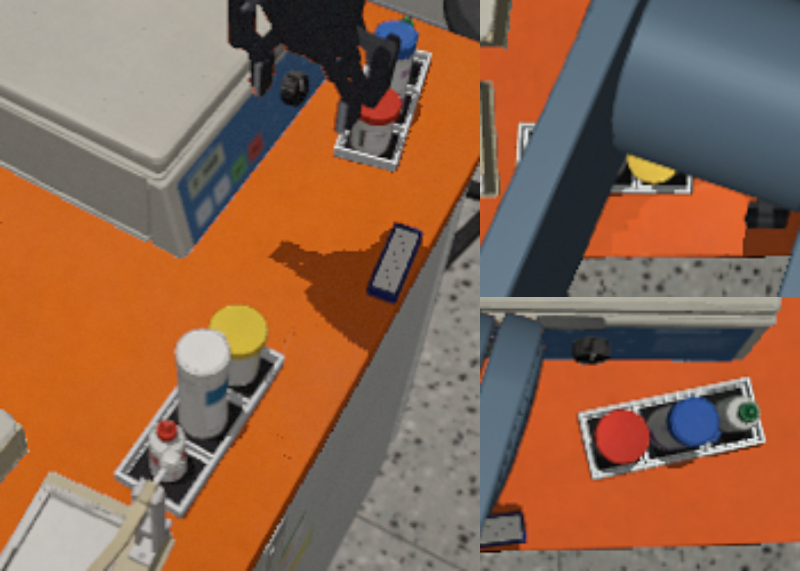

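All parts stand upright in their compartments: white tub at (205,390) and blue tub at (693,420) in the crop, with the cups in place and the gripper clear. Handing in.

```bash
python3 -c "from station import arm; print(arm.close_job())"
```

```text
the job is handed in; nothing more can be done
None
```

I placed both bottles and then both tubs in their trays, and the last pictures showed everything upright in place with the cups undisturbed. I handed the job in at about 32 s on the robot's clock; the hand-in returned no verdict.

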